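# Close and padlock the shop's cash box

## Robot

A 7-joint arm with a two-finger parallel gripper is mounted at the origin on the work surface. World frame = base frame: x ahead of the robot, y to its left, z up, the work surface at z = 0. Lengths are in m, angles in rad, forces in N, time in s.
With the tool pointing down it reaches from about 0.35 to 0.9 m from the base axis. Payload 19.9 kg.
Tool frame: the origin (TCP) lies on the centre line of the jaws, within the pads' length; the fingertips stand 14 mm ahead of it and the grasp point (between the pads) lies 5 mm behind it (finger_overhang is the distance from the TCP to the fingertips, in m); x points along the fingers, z is the direction in which the jaws open and shut, and the axes are right-handed (so a half turn about x gives the same grasp; the last joint's range is limited). The gripper opens to 94 mm and grips with 3 to 60 N. Pads are 16 mm wide; open, the fingers measure 119 mm over their backs; the gripper's body (75 mm by 177 mm) begins 78 mm behind the grasp point.
Start: joints at [-1.278, 0.417, -0.01, 1.614, 0.005, 1.111, -0.053], TCP at [0.205, 0.59, 0.219] pointing down, gripper open.
Joint ranges: [-2.81, 2.81], [-0.39, 2.02], [-1.27, 1.25], [0.06, 2.57], [-1.19, 4.33], [0.19, 2], [-2.82, 2.82]. Speed limits (rad/s): [1.89, 1.89, 2.39, 2.39, 3.01, 3.01, 3.01].

## Interface

Orientations are given as [roll, pitch, yaw] about the fixed x, y, z axes, in that order (R = Rz(yaw) Ry(pitch) Rx(roll)).
In Python, from plant import get_obs, read_camera, camera_params, sign_off, spot_in, silhouettes, spot_point, finger_overhang gives the robot as it stands.
- The arm moves only by the shell command python3 -m crank 'ROWS' [FORCE]. ROWS is JSON, a list of rows, each a list of 3 entries, a list of its own where there are three numbers: the shift along the tool's x, y, z in cm, then the turn, a rotation vector about the tool's x, y, z in rad, then the finger opening in cm, from 0 to 9.4. In form: [[[tx, ty, tz], [wx, wy, wz], grip], ...]. A call has 1 to 8 rows; each row is the pose to reach, as a shift and turn from the pose commanded when the call began, along the tool's axes at that moment; what a row does not reach only later rows make up. A row lasts 1/10 s, in which the tool goes at most 50 mm and 8.59 degrees, less where a joint would pass 70% of its speed; a pose out of reach is approached as far as the arm can. A call with a gripper value outside its range is refused whole. The fingers move at their own pace and stop on an object; FORCE is the grip in N (left out, the last holds). Time passes only in rows, so rows that repeat a pose let the fingers close. It gives the time, the measured TCP pose, the force and the opening at its end, in the units of the state.
- get_obs(): the state, without advancing time (a new reading comes with each control period).
- read_camera(name): name is "scene" or "top" or "wrist"; returns the picture (384x512x3 uint8, blue, green, red); there is no depth.
- camera_params(name): a dict with "fx", "fy", "cx", "cy" (pixels), "dist" ([k1, k2, p1, p2, k3] as OpenCV has them; the pictures are not rectified), "extrinsics" (4x4, takes a point from world to camera coordinates); the wrist camera has in their place "tool_from_camera" (4x4, takes a point from camera to tool coordinates, whose origin is the TCP and whose axes are the tool frame's). Camera axes: x right, y up, looking along -z (the intrinsics and any distortion apply to the point x, -y, -z); pixel columns grow to the right and rows downward; lengths in m; the calibration is good to about 2 mm. A picture is of the moment at which its call begins: read the wrist's pose just before it. camera_params takes no time and is no camera call.
- sign_off(): hands the job in, once; it reports no verdict.
Trained networks look in the newest picture that a camera, given by its name, has taken for a name from the list of things; names that differ only in an ending like _2 or _b are one class to them, and where a whole thing is asked for, a point or a joint stands for the part that bears it (a point fixed in the world has none). Each returns a list of dicts, best first, with "conf" (0 to 1); they miss things now and then, are a little off and sometimes report something else, mostly with a low value. They report only what shows in the picture. A call takes as long as a camera call.
- spot_in(camera, target): "box" ([left, top, width, height] in pixels, round what is visible of it).
- silhouettes(camera, target): "pixels" (384x512 bool, what is visible of it) and "box" ([left, top, width, height] in pixels, round what is visible of it).
- spot_point(camera, target): "at" ([column, row] in pixels: a listed point, or the origin of a listed thing).
The state is a dict: "t": time; "qpos": joint angles; "qvel": joint speeds; "tau": joint torques, N m; "eef_pos": TCP position; "tcp_rot": TCP orientation; "force": force on the tool from outside, world axes, zero at the start; "torque": the same for the moment, N m; "finger_gap": opening from 0.0 (shut) to 1.0 (fully open).
Only numpy, scipy, OpenCV 4.12 (cv2) and the standard library are available. Lean on these libraries where they do the work, as an engineer would, in place of code of your own. Each camera call takes 0.05 s, during which the arm holds its last target. There are 200 camera calls.

## Task

Close up the cash box on the shop counter: first slide its lid fully shut by the black handle, so that the steel tongue lies over the padlock fixed to the end of the box, then press that padlock's shackle straight down until it clicks and stays down. Leave the spare padlock standing on the counter where it is.

Things in the scene. Friction and masses are not known exactly. Their poses are not given: they have to be found in the camera images.
- lid_handle (a point): Centre of the top of the black handle bar on the sliding lid of the grey cash box, which is fixed to the counter. Bar: 70 mm along this point's x, 14 mm thick along its y, 40 mm tall; lid surface 64 mm, bar top 104 mm above the counter. The lid (148 x 200 mm) slides along y: +y opens, -y shuts; it runs on flat for 63 mm past the bar at +y.
- lid (a joint): How far the lid is open, in m: 0 shut against its stop, 0.09 fully open; starts 0.035 to 0.08 open. About 2.5 N of friction; stays where it is left. At its -y end a slotted steel tongue, 26 mm wide, slides over the padlock body and under the tip of the raised shackle's short leg.
- shackle_top (a point): Middle of the top of the steel shackle of the padlock fixed at the -y end of the cash box (brass body 24 x 52 x 44 mm, top 56 mm above the counter). Upright U of 8 mm bar, 38 mm wide along y (axes as the handle's), flat on top for 12 mm. It is 114 mm above the counter raised, 92 mm locked, and 0.167 m towards -y from the handle's centre when the lid is shut.
- shackle (a joint): How far the shackle is pressed straight down, in m: 0 raised (its start), 0.022 locked at its stop. A hidden sprung pawl resists with up to about 8 N; at about 0.014 (0.012 to 0.017) it clicks over, pulls the shackle to its stop and keeps it there. Let go earlier, the shackle springs back up.
- spare_lock: Bystander: a loose spare padlock of the same size, its shackle also raised (rigid), standing upright on the counter beyond the far (+x) long side of the cash box; brass body 24 x 52 x 44 mm, 102 mm tall in all. Origin at the centre of its underside, z up.

How it is judged:
On the way, in this order (a step that is already met when the one before it is completed fails the run):
1. the lid is slid shut (within 8 mm) while the shackle is still up (value of joint each of lid, shackle below 0.008 m), for 0.2 s.
2. the shackle is pressed down until the pawl has clicked (value of joint shackle above 0.019 m), for 0.2 s.
At the end, for the whole second after the job is handed in: The lid is shut to within 8 mm of its stop and the shackle stays down by itself, latched within 3 mm of its stop (more than 19 mm down) (value of joint lid below 0.008 m and value of joint shackle above 0.019 m); the robot touches nothing.
It fails at once if the spare padlock is knocked over or shifted by more than 30 mm (distance of spare_lock from where it was at the start of the episode above 0.03 m or angle between spare_lock's own z axis and vertical above 0.5 rad).
It also fails if it takes over 37 s, if anything falls off the work surface, if the arm or the gripper's body presses on something with over 40 N, if the wrist force passes 120 N, or if a joint passes its speed limit or range.

## Working session

There is one attempt and no reset: what is moved stays moved. The work goes in short steps, Python scripts to look and compute and a shell command to move; the robot and the scene stay as the last step left them, time stands still between calls to the robot, and variables do not carry over. Pictures are saved under pics/ and viewed, about 8 in all and at most 12, crops included, and the job is handed in when it is done.

```bash
ls; mkdir -p pics
cat > h.py <<'E'
import numpy as np, cv2
from plant import *
from scipy.spatial.transform import Rotation as R
def ray(cam,px,obs=None):
    p=camera_params(cam); K=np.array([[p["fx"],0,p["cx"]],[0,p["fy"],p["cy"]],[0,0,1]])
    u=cv2.undistortPoints(np.array([[px]],float),K,np.array(p["dist"],float))[0,0]
    d=np.array([u[0],-u[1],-1.])
    if "extrinsics" in p: T=np.linalg.inv(np.array(p["extrinsics"]))
    else:
        W=np.eye(4); W[:3,:3]=rot(obs); W[:3,3]=obs["eef_pos"]; T=W@np.array(p["tool_from_camera"])
    return T[:3,3],T[:3,:3]@d
def rot(o):
    r=np.array(o["tcp_rot"],float)
    return r if r.shape==(3,3) else R.from_euler("xyz",r).as_matrix()
def at_z(cam,px,z,obs=None):
    o,d=ray(cam,px,obs); return o+d*(z-o[2])/d[2]
def tri(rays):
    A=[];b=[]
    for o,d in rays:
        d=d/np.linalg.norm(d); P=np.eye(3)-np.outer(d,d); A.append(P); b.append(P@o)
    return np.linalg.lstsq(np.vstack(A),np.hstack(b),rcond=None)[0]
E
python3 - <<'E'
from h import *
o=get_obs(); print(o, finger_overhang); print(rot(o).round(3))
ims=[]
for c in ("scene","top"):
    im=read_camera(c); ims.append(im)
    for t,z in (("lid_handle",.104),("shackle_top",.114),("spare_lock",0)):
        for r in spot_point(c,t)[:3]: print(c,t,round(r["conf"],2),np.round(r["at"],1),at_z(c,r["at"],z).round(4))
cv2.imwrite("pics/scene.png",ims[0]); cv2.imwrite("pics/top.png",ims[1])
E
```

```text
pics
{'t': 0.0, 'qpos': array([-1.27851834,  0.41799091, -0.01034102,  1.61417228,  0.00472746,
        1.11070111, -0.05299902]), 'qvel': array([-2.89902824e-04, -1.10657347e-03, -1.14013451e-03,  9.33110062e-04,
        6.00077558e-04,  8.08421649e-05, -2.97804731e-04]), 'tau': array([ 1.68598507e-05, -8.51227355e+01,  6.37952853e-01, -4.26004386e+01,
       -4.89250710e-02,  1.84443360e-02,  6.03196213e-05]), 'eef_pos': array([0.20463717, 0.59016427, 0.21881534]), 'tcp_rot': array([-3.06005144,  1.56954838, -1.82297692]), 'force': array([-0.71491639, -0.23857238,  0.41447744]), 'torque': array([ 0.02101142, -0.02051797,  0.01769518]), 'finger_gap': 0.9977241107643172} 0.014
[[-0.    -0.945  0.328]
 [-0.001  0.328  0.945]
 [-1.    -0.    -0.001]]
scene lid_handle 0.77 [261.7 157.7] [0.5809 0.0511 0.104 ]
scene shackle_top 0.8 [147.3 215.1] [ 0.5231 -0.1433  0.114 ]
scene spare_lock 0.7 [249.5 312.1] [ 0.6979 -0.1321  0.    ]
top lid_handle 0.59 [223.9 215.5] [0.579  0.0619 0.104 ]
top shackle_top 0.68 [371.3 257.9] [ 0.5244 -0.1409  0.114 ]
top spare_lock 0.91 [349.6 147.7] [ 0.6922 -0.1298  0.    ]
```

View pics/scene.png

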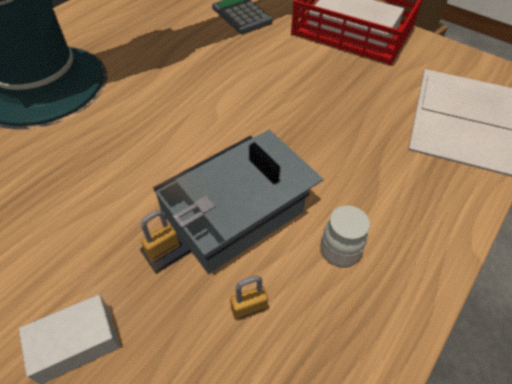

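View pics/top.png

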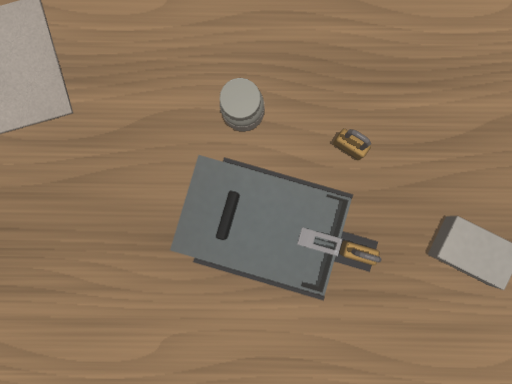

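Scene view: handle at about (264,162), fixed padlock's shackle at about (151,222), spare at (249,298). Top view: handle at (228,215), shackle at about (365,253), spare at (352,143). The networks agree to about 1 cm, so I'm moving over the handle for a wrist look.

```bash
python3 -m crank '[[[0,-26,-19],[0,0,0],4],[[0,-26,-19],[0,0,0],4],[[0,-26,-19],[0,0,0],4],[[0,-26,-19],[0,0,0],4],[[0,-26,-19],[0,0,0],4],[[0,-26,-19],[0,0,0],4],[[0,-26,-19],[0,0,0],4],[[0,-26,-19],[0,0,0],4]]'
python3 -m crank '[[[0,-27,-18.6],[0,0,0],4],[[0,-27,-18.6],[0,0,0],4],[[0,-27,-18.6],[0,0,0],4],[[0,-27,-18.6],[0,0,0],4],[[0,-27,-18.6],[0,0,0],4],[[0,-27,-18.6],[0,0,0],4],[[0,-27,-18.6],[0,0,0],4],[[0,-27,-18.6],[0,0,0],4]]'
python3 - <<'E'
from h import *
o=get_obs(); im=read_camera("wrist"); cv2.imwrite("pics/w1.png",im)
print(o["t"],o["eef_pos"],rot(o).round(3))
for t,z in (("lid_handle",.104),("shackle_top",.114)):
    for r in spot_point("wrist",t)[:2]: print(t,round(r["conf"],2),np.round(r["at"],1),at_z("wrist",r["at"],z,o).round(4))
for r in silhouettes("wrist","lid_handle")[:1]:
    c=cv2.findNonZero(r["pixels"].astype(np.uint8)); m=cv2.minAreaRect(c); print(r["conf"],m)
    print([at_z("wrist",p,.104,o).round(4) for p in cv2.boxPoints(m)])
E
```

```text
t: 1.2
eef_pos: [0.3902, 0.323, 0.2197]
tcp_rot: [-1.555, 1.57, -0.323]
force: [-0.6, 1.4, 0.4]
finger_gap: 0.43
t: 2.0
eef_pos: [0.5839, 0.0586, 0.2192]
tcp_rot: [-2.623, 1.569, -1.39]
force: [0.4, 0.9, -0.4]
finger_gap: 0.425
2.0 [0.58385494 0.05864168 0.21918545] [[ 0.    -0.943  0.331]
 [-0.001  0.331  0.943]
 [-1.    -0.001 -0.001]]
lid_handle 0.67 [250.5 186.7] [0.5814 0.0605 0.104 ]
shackle_top 0.88 [ 50.  201.7] [ 0.527  -0.1346  0.114 ]
0.79 ((207.91049194335938, 179.06809997558594), (130.74488830566406, 211.7742919921875), 86.42366790771484)
[array([ 0.4709, -0.0566,  0.104 ]), array([0.5274, 0.1381, 0.104 ]), array([0.6559, 0.1086, 0.104 ]), array([ 0.5969, -0.1089,  0.104 ])]
```

View pics/w1.png

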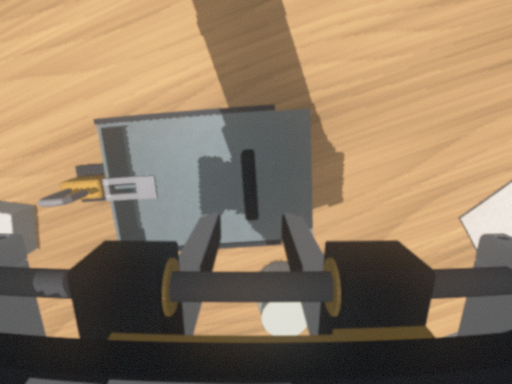

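Wrist view: the bar runs from about (249,151) to (252,218). The fixed shackle is at (50,200), left of the slotted tongue at (130,188). The silhouette call returned the whole lid, so I'll take the yaw from the edges instead.

Run:
```python
from h import *
o=get_obs(); im=cv2.imread("pics/w1.png")
sub=im[140:230,235:270].max(2); m=(sub<35).astype(np.uint8)
n,l,s,c=cv2.connectedComponentsWithStats(m); k=1+s[1:,4].argmax(); r=cv2.minAreaRect(cv2.findNonZero((l==k).astype(np.uint8)))
print(r,s[k])
ps=[at_z("wrist",p+np.array([235,140]),.104,o) for p in cv2.boxPoints(r)]; print(np.round(ps,4),np.mean(ps,0).round(4))
Rt=rot(o)
for a,b,z in (((98,121),(272,106),.064),((310,110),(312,225),.064)):
    d=at_z("wrist",b,z,o)-at_z("wrist",a,z,o); print(np.degrees(np.arctan2(d[1],d[0])),d)
c=silhouettes("top","lid_handle")
for r in c[:2]: print(r["conf"],r["box"])
for p in ([0.581,.0605,.104],[.5814,.058,.104]): print((Rt.T@(np.array(p)-o["eef_pos"])*100).round(2))
```

```text
((13.0, 34.0), (0.0, 0.0), 0.0) [13 34  1  1  1]
[[0.5664 0.0673 0.104 ]
 [0.5664 0.0673 0.104 ]
 [0.5664 0.0673 0.104 ]
 [0.5664 0.0673 0.104 ]] [0.5664 0.0673 0.104 ]
75.3044892747702 [0.04867736 0.18560632 0.        ]
-15.325182712315495 [ 0.12646595 -0.03465692  0.        ]
[11.54 -0.02 -0.31]
[11.54 -0.14 -0.53]
```

```bash
python3 -m crank '[[[4,0,-0.3],[-0.075,0,0],4.5],[[8,0,-0.3],[-0.075,0,0],4.5],[[11,0,-0.3],[-0.075,0,0],4.5],[[13.3,0,-0.3],[-0.075,0,0],4.5],[[13.3,0,-0.3],[-0.075,0,0],4.5]]'
python3 -m crank '[[[0,0,0],[0,0,0],0],[[0,0,0],[0,0,0],0],[[0,0,0],[0,0,0],0],[[0,0,0],[0,0,0],0],[[0,0,0],[0,0,0],0],[[0,0,0],[0,0,0],0]]' 20
python3 - <<'E'
from h import *
o=get_obs(); im=read_camera("wrist"); cv2.imwrite("pics/w2.png",im); print(rot(o).round(3),o["qpos"].round(2))
for r in spot_point("wrist","shackle_top")[:2]: print(round(r["conf"],2),np.round(r["at"],1),at_z("wrist",r["at"],.114,o).round(4))
E
```

```text
t: 2.75
eef_pos: [0.5794, 0.0598, 0.084]
tcp_rot: [1.959, 1.566, -3.011]
force: [-0.0, -0.0, 0.6]
finger_gap: 0.477
t: 3.35
eef_pos: [0.5817, 0.0588, 0.0873]
tcp_rot: [-1.043, 1.57, 0.269]
force: [-2.3, -0.1, 8.5]
finger_gap: 0.147
[[ 0.001 -0.967  0.256]
 [ 0.     0.256  0.967]
 [-1.    -0.001  0.001]] [-0.36  0.52  0.27  1.83 -0.18  0.82  1.31]
```

```bash
python3 -m crank '[[[0,0,-0.8],[0,0,0],0],[[0,0,-1.6],[0,0,0],0],[[0,0,-2.4],[0,0,0],0],[[0,0,-2.8],[0,0,0],0],[[0,0,-2.8],[0,0,0],0]]'
python3 -m crank '[[[0,0,-0.3],[0,0,0],0],[[0,0,-0.6],[0,0,0],0],[[0,0,-0.6],[0,0,0],0]]'
python3 -m crank '[[[0,0,-0.3],[0,0,0],0],[[0,0,-0.5],[0,0,0],0],[[0,0,-0.5],[0,0,0],0]]'
```

```text
t: 3.95
eef_pos: [0.5742, 0.0312, 0.0873]
tcp_rot: [-0.668, 1.57, 0.644]
force: [-5.5, -0.8, 10.3]
finger_gap: 0.148
t: 4.25
eef_pos: [0.5727, 0.026, 0.0873]
tcp_rot: [-0.371, 1.57, 0.941]
force: [-5.2, 0.9, 11.1]
finger_gap: 0.145
t: 4.55
eef_pos: [0.5714, 0.0214, 0.0873]
tcp_rot: [-0.245, 1.57, 1.067]
force: [-4.6, 2.9, 10.9]
finger_gap: 0.146
```

```bash
python3 -m crank '[[[0,0,-0.3],[0,0,0],0],[[0,0,-0.5],[0,0,0],0],[[0,0,-0.5],[0,0,0],0]]'
python3 - <<'E'
from h import *
o=get_obs(); im=read_camera("scene"); cv2.imwrite("pics/s2.png",cv2.resize(im[120:300,100:340],None,fx=3,fy=3)); print(o["force"])
for r in spot_point("scene","shackle_top")[:2]: print(round(r["conf"],2),np.round(r["at"],1),at_z("scene",r["at"],.114,o).round(4))
E
```

```text
t: 4.85
eef_pos: [0.5714, 0.0213, 0.0873]
tcp_rot: [-0.247, 1.565, 1.069]
force: [5.9, 26.3, 0.9]
finger_gap: 0.149
[ 5.92341855 26.28148334  0.89246432]
0.64 [146.5 211.7] [ 0.5179 -0.1399  0.114 ]
```

View pics/s2.png

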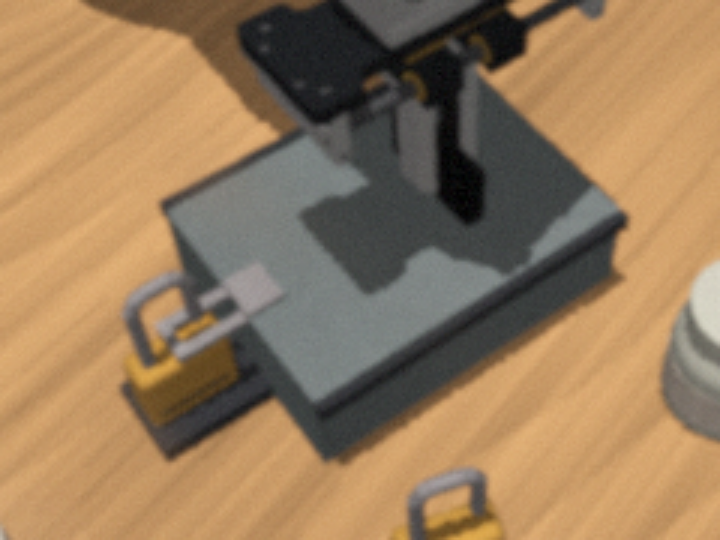

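The lid is at its stop: 26 N, no further travel, and the tongue lies over the padlock (crop about (190,315)) with the shackle still up. Now I'll release, lift and move over the shackle for a closer look.

```bash
python3 -m crank '[[[0,0,0.4],[0,0,0],0],[[0,0,0.4],[0,0,0],4],[[0,0,0.4],[0,0,0],4],[[0,0,0.4],[0,0,0],4],[[-4,0,0.4],[0,0,0],4],[[-8,0,0.4],[0,0,0],4],[[-10,0,0.4],[0,0,0],4]]'
python3 -m crank '[[[0,0.2,-4],[0,0,0],0],[[0,0.2,-8],[0,0,0],0],[[0,0.4,-12],[0,0,0],0],[[0,0.4,-12],[0,0,0],0],[[0,0.4,-12],[0,0,0],0]]'
python3 - <<'E'
from h import *
o=get_obs(); im=read_camera("wrist"); cv2.imwrite("pics/w3.png",im); Rt=rot(o); print(o["t"],Rt.round(3))
for r in spot_point("wrist","shackle_top")[:2]:
    p=at_z("wrist",r["at"],.114,o); print(round(r["conf"],2),np.round(r["at"],1),p.round(4),(Rt.T@(p-o["eef_pos"])*100).round(2))
E
```

```text
t: 5.65
eef_pos: [0.572, 0.0197, 0.1896]
tcp_rot: [-1.246, 1.568, 0.065]
force: [0.0, -0.4, -0.3]
finger_gap: 0.428
t: 6.15
eef_pos: [0.5363, -0.0957, 0.1866]
tcp_rot: [-1.485, 1.571, -0.175]
force: [0.4, 0.6, -0.6]
finger_gap: 0.04
6.15 [[ 0.    -0.966  0.258]
 [-0.     0.258  0.966]
 [-1.    -0.     0.   ]]
0.95 [201.5 204.8] [ 0.5291 -0.1361  0.114 ] [ 7.26 -0.35 -4.09]
```

View pics/w3.png

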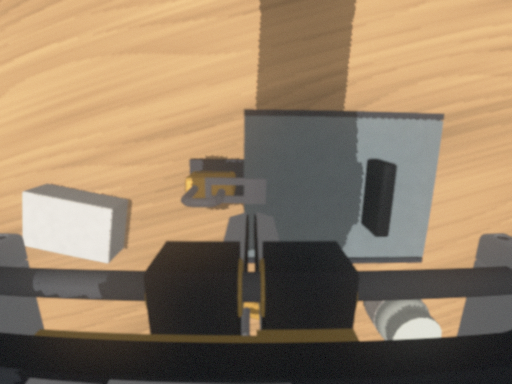

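The wrist view shows the fixed shackle at about (200,204) and the tongue at (255,190). The network and the lid geometry agree on the shackle position to about 4 mm. I'll hover just above it and check.

```bash
python3 -m crank '[[[0,-0.4,-4.3],[0,0,0],0],[[2.5,-0.4,-4.3],[0,0,0],0],[[4.5,-0.4,-4.3],[0,0,0],0],[[4.5,-0.4,-4.3],[0,0,0],0],[[4.5,-0.4,-4.3],[0,0,0],0]]'
python3 - <<'E'
from h import *
o=get_obs(); Rt=rot(o); im=read_camera("wrist"); s=read_camera("scene"); t=read_camera("top")
def z(i,c,r,w=90,h=70,f=4.4): return cv2.resize(i[r-h//2:r+h//2,c-w//2:c+w//2],(390,300),interpolation=cv2.INTER_CUBIC)
a=cv2.resize(im,(390,300)); v=np.vstack([np.hstack([a,z(im,240,200,180,140)]),np.hstack([z(s,155,210),z(t,368,253)])]); cv2.imwrite("pics/c4.png",v)
for c in ("wrist","scene"):
  for r in spot_point(c,"shackle_top")[:1]:
    p=at_z(c,r["at"],.114,o); print(c,round(r["conf"],2),np.round(r["at"],1),p.round(4),(Rt.T@(p-o["eef_pos"])*100).round(2))
E
```

```text
t: 6.75
eef_pos: [0.5297, -0.1367, 0.1418]
tcp_rot: [1.87, 1.57, -3.1]
force: [-1.0, 0.3, 0.8]
finger_gap: 0.004
wrist 0.67 [465.  210.2] [0.5649 0.0169 0.114 ] [ 2.78  0.51 15.75]
scene 0.78 [151.5 212.9] [ 0.5251 -0.137   0.114 ] [ 2.78  0.44 -0.15]
```

View pics/c4.png

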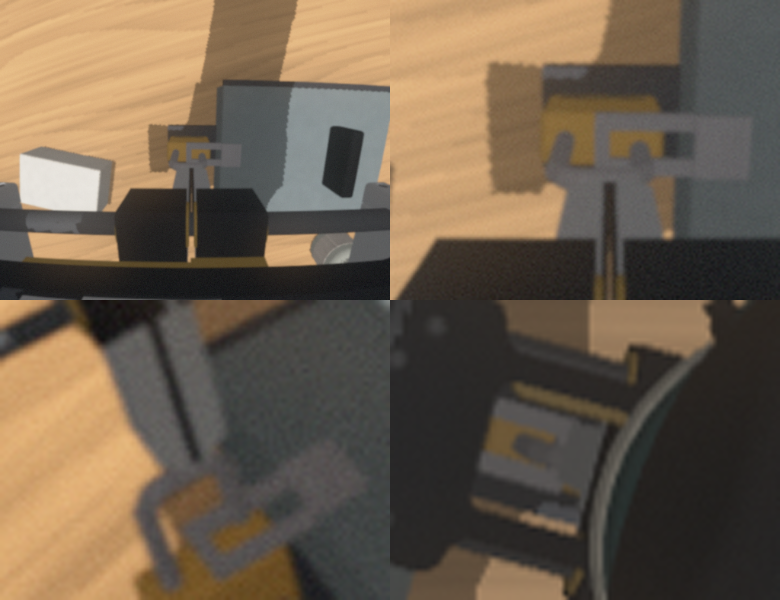

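Tips sit centred over the U: in the wrist crop the legs are at x = 562 and 643 and the finger gap at 608. The scene crop shows the tips right above the top bar. The wrist network hit is false (it's at the handle). Pressing down now.

```bash
python3 -m crank '[[[0.5,0.15,0],[0,0,0],0],[[1,0.15,0],[0,0,0],0],[[1.5,0.15,0],[0,0,0],0],[[1.7,0.15,0],[0,0,0],0],[[1.7,0.15,0],[0,0,0],0]]' 40
python3 -m crank '[[[0.2,0,0],[0,0,0],0],[[0.4,0,0],[0,0,0],0],[[0.4,0,0],[0,0,0],0]]'
```

```text
t: 7.5
eef_pos: [0.5279, -0.1371, 0.1242]
tcp_rot: [1.811, 1.571, 3.123]
force: [-2.0, 0.9, 7.5]
finger_gap: 0.005
t: 7.8
eef_pos: [0.5279, -0.1372, 0.1203]
tcp_rot: [2.053, 1.571, -2.918]
force: [-1.4, 1.0, 6.2]
finger_gap: 0.003
```

```bash
python3 -m crank '[[[0.3,0,0],[0,0,0],0],[[0.6,0,0],[0,0,0],0],[[0.9,0,0],[0,0,0],0],[[1.2,0,0],[0,0,0],0],[[1.2,0,0],[0,0,0],0]]'
python3 -m crank '[[[0.2,0,0],[0,0,0],0],[[0.4,0,0],[0,0,0],0],[[0.4,0,0],[0,0,0],0]]'
```

```text
t: 8.3
eef_pos: [0.5277, -0.137, 0.1079]
tcp_rot: [1.868, 1.57, -3.103]
force: [-0.9, 0.1, -0.0]
finger_gap: 0.005
t: 8.6
eef_pos: [0.5283, -0.1372, 0.1055]
tcp_rot: [-1.163, 1.57, 0.149]
force: [-6.0, 1.9, 20.8]
finger_gap: 0.004
```

The force fell to 0 at the click, then rose to 21 N at TCP z 0.1055, which is the stop. I'll lift off and check that it stays down.

```bash
python3 -m crank '[[[-1,0,0],[0,0,0],0],[[-5,0,0],[0,0,0],0],[[-9,0,0],[0,0,0],0],[[-12,0,0],[0,0,0],0],[[-12,0,10],[0,0,0],0],[[-12,0,15],[0,0,0],0],[[-12,0,15],[0,0,0],0],[[-12,0,15],[0,0,0],0]]'
python3 - <<'E'
from h import *
o=get_obs(); print(o["force"])
s=read_camera("scene"); cv2.imwrite("pics/s5.png",cv2.resize(s[150:330,100:340],None,fx=3,fy=3))
for c,t,z in (("scene","shackle_top",.092),("scene","spare_lock",0)):
  for r in spot_point(c,t)[:1]: print(c,t,round(r["conf"],2),np.round(r["at"],1),at_z(c,r["at"],z).round(4))
E
```

```text
t: 9.4
eef_pos: [0.5672, 0.0151, 0.2244]
tcp_rot: [0.165, 1.569, 1.486]
force: [0.5, 0.2, -0.9]
finger_gap: 0.002
[ 0.53223146  0.22344491 -0.88467396]
scene shackle_top 0.57 [152. 219.] [ 0.5194 -0.1362  0.092 ]
scene spare_lock 0.78 [248.8 310.3] [ 0.6954 -0.1305  0.    ]
```

View pics/s5.png

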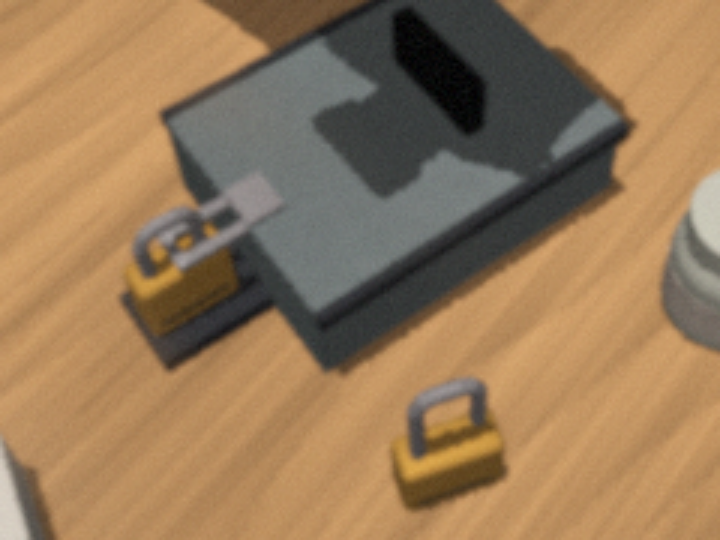

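The lid is shut, and the shackle is down through the tongue at crop (165,225), clearly lower than before. The spare is standing at crop (448,440), and the gripper is clear.

```bash
python3 -c "
from plant import sign_off
print(sign_off())"
```

```text
the job is handed in; nothing more can be done
None
```

The cash box is closed and padlocked, and I handed the job in at about 9.5 s of the 37 s allowed; no verdict was reported.

- **Lid:** I gripped the black handle and slid the lid about 40 mm to its stop. It halted there at 26 N, with the tongue over the padlock and the shackle still up.
- **Shackle:** I pressed it down with closed fingers. It resisted with 6–7.5 N, the force dropped to 0 at the click, and it rose to 21 N at the stop (tips about 22 mm below the raised top).
- **Last check:** After I lifted away, the scene picture showed the lid shut, the shackle staying down through the tongue, and the spare padlock upright and unmoved to within about 3 mm. The tool force was near zero, so the arm was touching nothing.
- **Disagreements:**
  - Position estimates for the same points differed by up to about 1 cm, mostly between the two fixed cameras.
  - One silhouette came back as the whole lid instead of the handle.
  - One wrist detection of the shackle was false. I discarded it and relied on the picture and the lid geometry.

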